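# Hang a shelf bracket on the slotted drying stand and lay a casting on it

### The job

Put the small shelf up on the drying stand: hook the steel bracket's two tabs into the two slots of the upright, then press it down until it is fully home and the brass lock pin springs out through the window in its back plate. Feel your way in and never press hard: the hooks bend. Then lay the smaller of the two plaster rosettes flat on the shelf to dry, and leave everything else on the bench where it is.

Things in the scene. Friction and masses are not known exactly. Their poses are not given: they have to be found in the camera images.
- bracket: Loose steel bracket, 0.4 kg, standing upright on its flat foot flange. Origin: middle of the lower edge of its back plate's back face; z up, y along the plate's width, -x towards the shelf. Plate 6 mm thick (x -6 to 0), 40 wide, 84 high, with a window 16 wide at z 42 to 54. Foot flange 30 wide, x -152 to -6. When fully home its origin is at x 0, y 0, z 56 mm of the stand's frame, nominally.
- hooks (a point): Middle of the two hook tips behind the bracket's plate, at x 13.5, z 37.5 mm of the bracket. Each tab is 6.5 mm wide (y): a neck 8 high (z 10 to 18 and 66 to 74 of the bracket, x 0 to 6.5), then a lip (x 6.5 to 13.5) that also hangs 9 below the neck, so a tab is 17 high in all (z 1 to 18 and 57 to 74).
- neck (a point): Middle of the top edge of the bracket's bare arm between plate and shelf, to hold it by: 14 mm thick (y), x -62 to -6, z 44 to 96 mm of the bracket. This point is at x -34, z 96.
- shelf (a point): Middle of the bracket's flat shelf top, at x -112, z 82 mm of the bracket. The shelf spans x -164 to -62, y -52 to 52; an 8 mm lip runs along its front edge (x -164 to -160), the sides are open, the neck stands 14 mm higher behind it.
- stand: Fixed stand: foot plate 110 wide, 10 thick (x -70 to 55 mm), upright channel 72 wide, 168 high, and before it a slotted metal strip 54 wide, 5 thick, its face looking along -x to the robot. Origin: on the bench under the middle of the strip's face (plane x = 0); z up, y along the strip's width. Contact force between bracket and stand must stay below 50 N; pushes of 5 to 12 N do.
- slots (a point): Nominal middle of the strip's face between the two slots, 110 mm above the bench. Slots: 9.5 mm wide, 32 high, hollow behind, one above the other at z 66 to 98 and 122 to 154 of the stand. The strip is screwed tight to adjustable crossbars: its slots lie up to 9 mm to either side and 6 mm above or below this. Feel for them. Hooks enter with the bracket about 16 above its seat, then go down.
- lock_pin (a joint): Round brass spring pin, 8 mm across, in the strip 6 mm below midway between the slots, 5 mm proud of its face. Value in m: 0 = out, 0.005 = flush. Spring 3 N at first, 7 N flush. The tab tips meet the strip's face with the bracket at x -13.5 mm, the plate meets the pin at x -5 and the strip at x 0. Within 2 mm of fully home the pin springs out into the plate's window and locks the bracket.
- rosette_old: The smaller plaster rosette, the one for the shelf: 62 x 65 mm, 19 mm high, ten petals round its edge, widest in the lowest 6 mm and sloping in above, so grip it low; 50 g, lying flat, face up. Origin: middle of its underside, z up.
- rosette_mid: The larger plaster rosette, 100 x 92 x 19 mm; leave it alone. Origin: middle of its underside. The two rosettes may lie in each other's place.
- pencil: Green pencil, 136 mm long, 7 mm thick, lying on the bench; leave it alone. Origin: its middle.
- chisel: Chisel with an orange handle, 232 mm long, lying on the bench; leave it alone. Origin: its middle.
Not all that is in view belongs to the job. What is shaped like the rosette_old but red is not meant.

How it is judged:
By the outcome, as a careful person would: the job done as asked, in the order asked, and still so for the second after the job is handed in, with the robot touching nothing.
It also fails if it takes over 64 s, if anything falls off the work surface, if the arm or the gripper's body presses on something with over 40 N, if the wrist force passes 120 N, or if a joint passes its speed limit or range.

### The arm

A 6-joint arm with a two-finger parallel gripper is mounted at the origin on a cart in front of the work surface, level with it; the furniture and walls round the work are solid. World frame = base frame: x ahead of the robot, y to its left, z up, the work surface at z = 0. Lengths are in mm, angles in rad, forces in N, time in s.
With the tool pointing down it reaches from about 400 to 925 mm from the base axis. Payload 3.4 kg.
Tool frame: the origin (TCP) lies between the finger pads; the fingertips stand 17 mm ahead of it and the grasp point (between the pads) lies 2 mm behind it; z points along the fingers, y is the line along which they close (so a half turn about z gives the same grasp; the last joint's range is limited). The gripper opens to 85 mm and grips with 20 to 120 N. Pads are 22 mm wide; open, the fingers measure 114 mm over their backs; the gripper's body (76 mm by 85 mm) begins 54 mm behind the grasp point. The pads swing forward as they close: fully open they stand 13 mm farther back than shut.
Start: joints at [-1.363, 0.307, 1.506, -0, 1.328, -0.073], TCP at [159.874, -552.333, 248.305] pointing down, gripper open.
Joint ranges: [-3.12, 3.12], [-1.05, 2.28], [0.14, 2.33], [-1.42, 4.57], [0.1, 2.73], [-2.68, 2.68]. Speed limits (rad/s): [2.57, 2.57, 3.14, 3.14, 3.14, 3.14].

### API

Orientations are given as a unit quaternion [w, x, y, z].
In Python, from cell import sense, grab_frame, close_job gives the robot as it stands.
- The arm moves only by the tool jog_arm, never from a script. Its argument "deltas" is a list that holds one entry, the list of rows, each a list of 7 numbers: the shift along the tool's x, y, z as a fraction of full scale, then the turn, a rotation vector about the tool's x, y, z as a fraction of full scale, then the closure, from -1 (fully open) to 1 (shut). In form: [[[dx, dy, dz, ax, ay, az, gripper], ...]]. A call has exactly 10 rows; each row is the pose to reach, as a shift and turn from the pose commanded when the call began, along the tool's axes at that moment; what a row does not reach only later rows make up. Full scale, the value 1, is 150 mm for a shift and 60 degrees for a turn. A row lasts 1/12 s, in which the tool goes at most 41.7 mm and 7.16 degrees, less where a joint would pass 70% of its speed; a pose out of reach is approached as far as the arm can. A call with a number of a shift or a turn outside -1 to 1 is refused whole. A call with a gripper value outside its range is refused whole. The fingers move at their own pace and stop on an object; the grip force is fixed at half the most. Time passes only in rows, so rows that repeat a pose let the fingers close, or fill a call up. It gives the time, the measured TCP pose, the force, the opening and the grip force at its end, in the units of the state.
- sense(): the state, without advancing time (a new reading comes with each control period).
- grab_frame(name): name is "scene" or "side" or "wrist"; returns a dict with "frame" (480x640x3 uint8, blue, green, red), "vfov" (degrees; the focal length in pixels is half the picture's height over the tangent of half this angle, whatever the lens; pixels are square), "cx", "cy" (the principal point, pixels), "world_to_cam" (4x4, takes a point from world to camera coordinates); the wrist camera has in their place "hand_eye" (4x4, takes a point from camera to tool coordinates, whose origin is the TCP and whose axes are the flange's). Camera axes: x right, y down, z forward; pixel columns grow to the right and rows downward; lengths in mm; the calibration is good to about 2 mm. A picture is of the moment at which its call begins: read the wrist's pose just before it. There is no depth.
- close_job(): hands the job in; it is judged then, once.
The state is a dict: "time_s": time; "joints": joint angles; "dq": joint speeds; "effort": joint torques, N m; "ee_pos": TCP position; "ee_rot": TCP orientation; "ft_force": force on the tool from outside, world axes, zero at the start; "ft_torque": the same for the moment, N m; "gripper_width": opening from 0.0 (shut) to 1.0 (fully open); "grasp_force": force on a finger pad.
Only numpy, scipy, OpenCV 4.12 (cv2) and the standard library are available. Lean on these libraries where they do the work, as an engineer would, in place of code of your own. Each camera call takes 0.05 s, during which the arm holds its last target. There are 200 camera calls.

## Working session

There is one attempt and no reset: what is moved stays moved. The work goes in short steps, Python scripts to look and compute and a tool call to move; the robot and the scene stay as the last step left them, time stands still between calls to the robot, and variables do not carry over. Pictures are saved under pics/ and viewed, at most 10 in all, crops included, and the job is handed in when it is done.

Besides the shell and the picture viewer there is one more tool, called after "Emit:" as name([rows], argument=value, ...), one row to a line, values as JSON. jog_arm: Moves the arm, as the interface text tells. Shift numbers are shares of 150 mm and turn numbers shares of 60 degrees, none past 1 either way. Its arguments: {"type":"object","properties":{"deltas":{"type":"array","items":{"type":"array","items":{"type":"array","items":{"type":"number","minimum":-1,"maximum":1}}}}},"required":["deltas"]}

```bash
mkdir -p pics
python3 - <<'E'
from cell import *
import cv2,pickle
s=sense();print(s)
for n in("scene","side","wrist"):
    f=grab_frame(n);cv2.imwrite(f"pics/{n}0.png",f["frame"]);pickle.dump((f,s),open(f"{n}0.pkl","wb"))
    print({k:v for k,v in f.items() if k!="frame"})
E
```

```text
{'time_s': 0.0, 'joints': array([-1.36250498e+00,  3.07554948e-01,  1.50767219e+00,  1.96032651e-05,
        1.32837229e+00, -7.35081913e-02]), 'dq': array([-0.00075275,  0.00036584,  0.00076379,  0.00019793, -0.00075436,
        0.0025506 ]), 'effort': array([ 1.22549056e-03, -4.57534468e+01, -2.51914698e+01,  6.46131502e-05,
        1.32408558e-02,  2.16765102e-05]), 'ee_pos': array([ 159.74155681, -551.68504374,  247.39177889]), 'ee_rot': array([-1.00174898e-03,  9.90089872e-01,  1.40431612e-01, -5.80775305e-05]), 'ft_force': array([-0.29418792,  0.58582615,  0.14767638]), 'ft_torque': array([-0.05568912,  0.00492843, -0.01615595]), 'grasp_force': 0.0, 'gripper_width': 0.998894631860996}
{'vfov': 52.38020612949252, 'cx': 326.9353221706481, 'cy': 230.83672658605622, 'world_to_cam': array([[-8.99781322e-01, -4.36299935e-01,  5.99501633e-03,
         3.79018703e+02],
       [-2.42106118e-01,  4.87770818e-01, -8.38727761e-01,
         3.19917451e+02],
       [ 3.63012673e-01, -7.56123003e-01, -5.44517955e-01,
         8.10559137e+02],
       [ 0.00000000e+00,  0.00000000e+00,  0.00000
[... 205 characters left out ...]
6545e+02],
       [ 6.58930080e-03,  6.65494852e-01, -7.46373354e-01,
         2.23181506e+02],
       [-3.25357247e-02, -7.45851702e-01, -6.65316966e-01,
         1.06267503e+03],
       [ 0.00000000e+00,  0.00000000e+00,  0.00000000e+00,
         1.00000000e+00]])}
{'vfov': 61.69259808070064, 'cx': 320.2610894697654, 'cy': 239.20471098440296, 'hand_eye': array([[ 1.11523702e-03, -9.46650142e-01, -3.22261176e-01,
         8.26619818e+01],
       [ 9.99999374e-01,  1.08521236e-03,  2.72821858e-04,
        -1.24133566e+00],
       [ 9.14549597e-05, -3.22261278e-01,  9.46650759e-01,
        -1.25675795e+02],
       [ 0.00000000e+00,  0.00000000e+00,  0.00000000e+00,
         1.00000000e+00]])}
```

View pics/scene0.png

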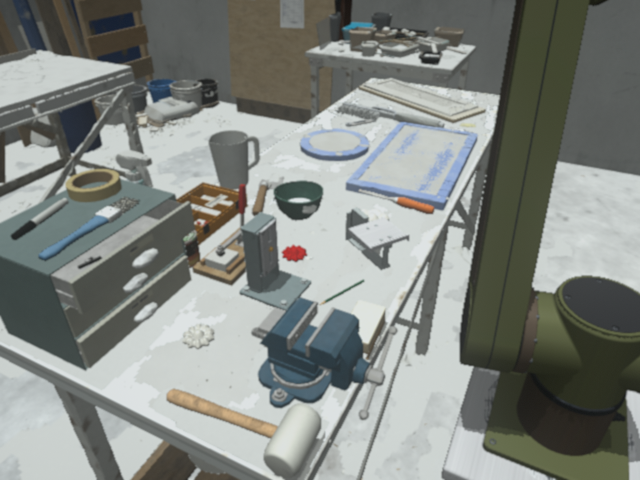

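View pics/side0.png

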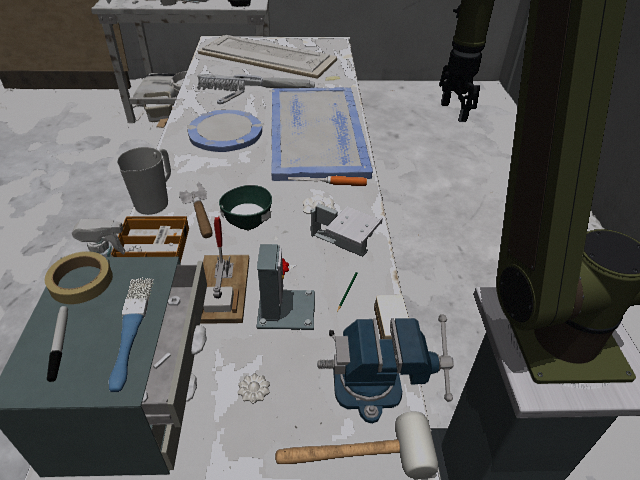

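The side view shows white rosette candidates at (254,388) and (320,203), the second one behind the bracket. The red one at (284,266) is not meant. The bracket is at about (345,230) and the stand at about (280,290). I'll enlarge these areas.

```bash
cat > h.py <<'E'
import numpy as np,pickle,cv2
from scipy.spatial.transform import Rotation as R
def K(f):
    F=240/np.tan(np.radians(f["vfov"]/2));return F,f["cx"],f["cy"]
def T_cw(f,s=None):
    if "world_to_cam" in f: return np.linalg.inv(f["world_to_cam"])
    T=np.eye(4);w,x,y,z=s["ee_rot"];T[:3,:3]=R.from_quat([x,y,z,w]).as_matrix();T[:3,3]=s["ee_pos"]
    return T@f["hand_eye"]
def ray(f,u,v,s=None):
    F,cx,cy=K(f);T=T_cw(f,s);return T[:3,3],T[:3,:3]@np.array([(u-cx)/F,(v-cy)/F,1])
def onz(f,u,v,z,s=None):
    o,d=ray(f,u,v,s);return o+d*(z-o[2])/d[2]
def proj(f,P,s=None):
    F,cx,cy=K(f);T=np.linalg.inv(T_cw(f,s));p=T[:3,:3]@np.array(P)+T[:3,3]
    return np.array([cx+F*p[0]/p[2],cy+F*p[1]/p[2]])
def load(n): return pickle.load(open(n+".pkl","rb"))
def crop(img,x,y,w,h,k,out=None):
    c=cv2.resize(img[y:y+h,x:x+w],None,fx=k,fy=k,interpolation=cv2.INTER_CUBIC)
    if out: cv2.imwrite(out,c)
    return c
E
python3 - <<'E'
from h import *
a,_=load("side0");b,_=load("scene0")
crop(a["frame"],240,180,160,150,4,"pics/c1.png")
crop(b["frame"],230,190,200,150,4,"pics/c2.png")
for n,(f,_),p in(("old? side",load("side0"),(254,388)),("scene",load("scene0"),(198,336)),("other",load("side0"),(320,203)),("red",load("side0"),(284,266)),):print(n,onz(f,*p,8))
# widths
f=a
for p in[(236,390),(271,388),(302,206),(340,206)]:print(p,onz(f,*p,3))
E
```

```text
old? side [654.88916242 105.71804704   8.        ]
scene [652.11766214 106.71675898   8.        ]
other [ 507.87328227 -473.56809736    8.        ]
red [ 603.81639879 -225.306351      8.        ]
(236, 390) [689.84038    106.35645132   3.        ]
(271, 388) [622.49678947 103.27366048   3.        ]
(302, 206) [ 558.47774279 -466.69323688    3.        ]
(340, 206) [ 451.8224741  -465.90491486    3.        ]
```

View pics/c1.png

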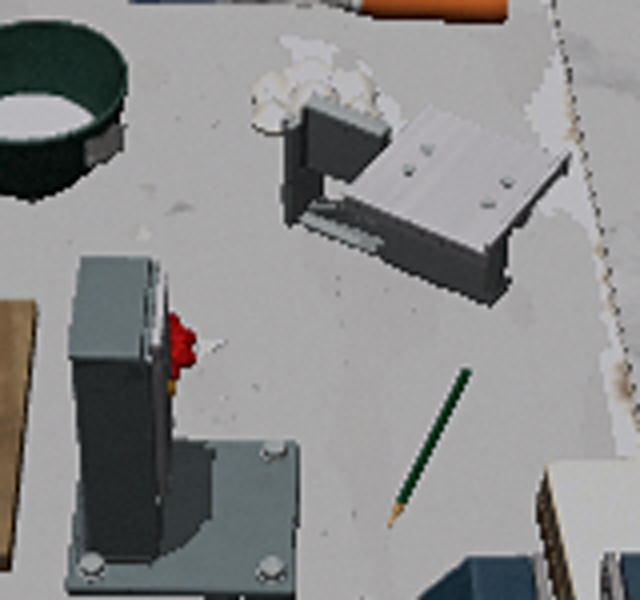

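View pics/c2.png

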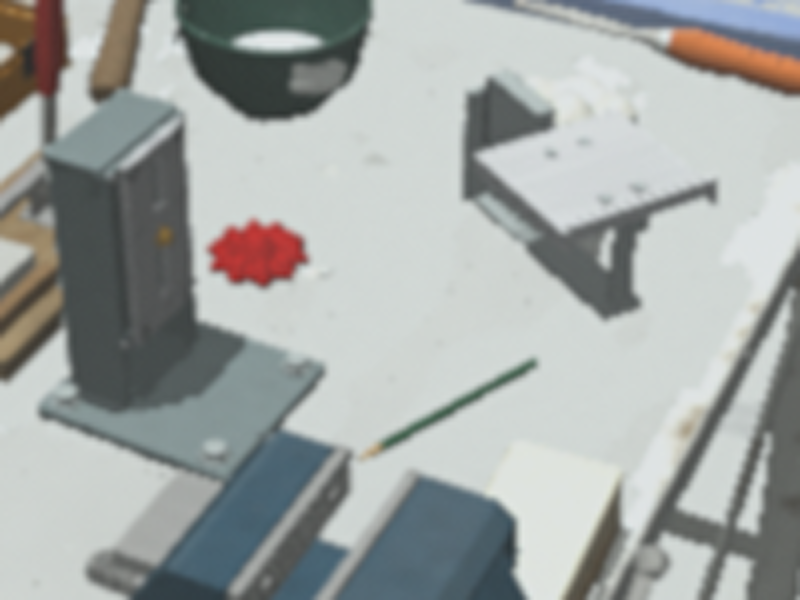

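```bash
cat > fit.py <<'E'
from h import *
from scipy.optimize import least_squares
a=load("side0")[0];b=load("scene0")[0]
A=lambda u,v:(a,240+u/4,180+v/4)
B=lambda u,v:(b,230+u/4,190+v/4)
def fit(pts,x0):
    def W(q,P):
        c,s=np.cos(q[2]),np.sin(q[2]);return [q[0]+c*P[0]-s*P[1],q[1]+s*P[0]+c*P[1],P[2]]
    r=lambda q:np.concatenate([proj(f,W(q,P))-[u,v] for (f,u,v),P in pts])
    o=least_squares(r,x0,loss="soft_l1");print(o.x,np.degrees(o.x[2]));print(r(o.x).reshape(-1,2).round(1).tolist());return o.x
br=[(A(345,190),(-62,52,82)),(A(437,105),(-62,-52,82)),(B(475,155),(-62,52,82)),
 (A(388,130),(-62,0,96)),(A(290,222),(-3,20,0)),(A(493,304),(-152,15,0)),(B(607,316),(-152,15,0)),(A(314,98),(-6,0,96)),(B(572,235),(-162,52,82)),(A(487,250),(-162,52,82))]
fit(br,[560,-390,0])
st=[(A(298,443),(-70,-55,10)),(A(295,585),(-70,55,10)),(A(68,585),(55,55,10)),(B(213,468),(-70,55,10)),(B(322,368),(-70,-55,10)),(B(42,408),(55,55,10))]
q=fit(st,[640,-170,0])
# pin: on ray where stand x=-5
o,d=ray(*B(165,236));c,s=np.cos(q[2]),np.sin(q[2]);n=np.array([c,s,0])
t=(-5-(o-[q[0],q[1],0])@n)/(d@n);P=o+d*t;print("pin",P,"stand y",(P-[q[0],q[1],0])@[-s,c,0])
E
python3 fit.py
```

```text
[ 522.83908501 -360.23035127   -0.59562866] -34.12700852946962
[[0.0, -0.2], [-1.6, -1.0], [0.1, -1.2], [0.5, -0.9], [0.1, 0.8], [0.3, 1.1], [-0.5, 1.4], [-0.2, -0.6], [-0.3, -0.2], [0.8, 0.2]]
[ 6.03356021e+02 -9.31618122e+01 -4.43516626e-02] -2.541163082968658
[[0.3, -1.0], [0.1, 1.7], [-1.3, 0.4], [2.0, 2.1], [0.8, -1.7], [-3.2, -1.4]]
pin [598.3898721  -92.28817011 108.95281097] stand y 0.6525981908954249
```

```bash
cat > plan.py <<'E'
from h import *
from cell import sense
def rot(yaw,tilt=0):
    # tool down, tool x at yaw (deg) ; tilt: turn about tool y (deg)
    c,s=np.cos(np.radians(yaw)),np.sin(np.radians(yaw))
    return R.from_matrix(np.array([[c,s,0],[s,-c,0],[0,0,-1.]]))*R.from_euler('y',tilt,degrees=True)
def plan(wps,s=None):
    s=s or sense();w,x,y,z=s["ee_rot"];r=R.from_quat([x,y,z,w]);p=np.array(s["ee_pos"])
    for P,yaw,tilt in wps:
        q=rot(yaw,tilt);P=np.array(P,float)
        print((r.inv().apply(P-p)/150).round(4),((r.inv()*q).as_rotvec(degrees=True)/60).round(4));r=q;p=P
E
python3 -c "
from plan import *
plan([((250,-420,250),70,0),((360,-270,250),124,0),((465,-150,240),177.5,-10),((510,-93,219),177.5,-45)])"
```

```text
[ 0.8222 -0.6769 -0.0149] [-1.300e-03 -8.000e-04 -8.976e-01]
[1.1905 0.3471 0.    ] [ 0.   0.  -0.9]
[0.2718 1.0277 0.0667] [-0.0778 -0.1544 -0.8893]
[-0.2545  0.3927  0.187 ] [-0.     -0.5833  0.    ]
```

Emit:
jog_arm([
  [[0.82,-0.68,0,0,0,-0.9,-1],[0.82,-0.68,0,0,0,-0.9,-1],[0.82,-0.68,0,0,0,-0.9,-1],[0.82,-0.68,0,0,0,-0.9,-1],[0.82,-0.68,0,0,0,-0.9,-1],[0.82,-0.68,0,0,0,-0.9,-1],[0.82,-0.68,0,0,0,-0.9,-1],[0.82,-0.68,0,0,0,-0.9,-1],[0.82,-0.68,0,0,0,-0.9,-1],[0.82,-0.68,0,0,0,-0.9,-1]],
])

```text
time_s: 0.98
ee_pos: [249.6, -419.9, 248.1]
ee_rot: [-0.0, 0.819, 0.574, 0.0]
ft_force: [0.2, 0.2, -0.0]
gripper_width: 0.999
grasp_force: 0.0
```

Emit:
jog_arm([
  [[0.98,0.35,0,0,0,-0.9,-1],[0.98,0.35,0,0,0,-0.9,-1],[0.98,0.35,0,0,0,-0.9,-1],[0.98,0.35,0,0,0,-0.9,-1],[0.98,0.35,0,0,0,-0.9,-1],[0.98,0.35,0,0,0,-0.9,-1],[0.98,0.35,0,0,0,-0.9,-1],[0.98,0.35,0,0,0,-0.9,-1],[0.98,0.35,0,0,0,-0.9,-1],[0.98,0.35,0,0,0,-0.9,-1]],
])

```text
time_s: 1.82
ee_pos: [348.9, -299.7, 248.2]
ee_rot: [-0.0, 0.47, 0.883, 0.0]
ft_force: [-0.3, 0.4, -0.2]
gripper_width: 1.001
grasp_force: 0.0
```

```bash
python3 -c "
from plan import *
s=sense();print(s['time_s'],s['ee_pos'],s['joints'])
plan([((460,-150,240),177.5,0),((510,-93,219),177.5,-45)])"
```

```text
1.8167 [ 348.88028452 -299.7271625   248.2191986 ] [-8.01653518e-01  1.45343213e-01  1.73100742e+00  2.02949711e-05
  1.26546285e+00 -1.39409661e+00]
[0.4144 1.1719 0.0549] [ 1.000e-04 -2.000e-04 -8.926e-01]
[-0.3164  0.3942  0.14  ] [ 0.   -0.75  0.  ]
```

Emit:
jog_arm([
  [[0.41,1,0.05,0,0,-0.89,-1],[0.41,1,0.05,0,0,-0.89,-1],[0.41,1,0.05,0,0,-0.89,-1],[0.41,1,0.05,0,0,-0.89,-1],[0.41,1,0.05,0,0,-0.89,-1],[0.41,1,0.05,0,0,-0.89,-1],[0.41,1,0.05,0,0,-0.89,-1],[0.41,1,0.05,0,0,-0.89,-1],[0.41,1,0.05,0,0,-0.89,-1],[0.41,1,0.05,0,0,-0.89,-1]],
])

```text
time_s: 2.65
ee_pos: [438.5, -164.7, 240.7]
ee_rot: [-0.0, 0.023, 1.0, 0.0]
ft_force: [-0.0, -0.2, 0.3]
gripper_width: 1.0
grasp_force: 0.0
```

Emit:
jog_arm([
  [[-0.32,0.53,0.14,0,-0.75,0,-1],[-0.32,0.53,0.14,0,-0.75,0,-1],[-0.32,0.53,0.14,0,-0.75,0,-1],[-0.32,0.53,0.14,0,-0.75,0,-1],[-0.32,0.53,0.14,0,-0.75,0,-1],[-0.32,0.53,0.14,0,-0.75,0,-1],[-0.32,0.53,0.14,0,-0.75,0,-1],[-0.32,0.53,0.14,0,-0.75,0,-1],[-0.32,0.53,0.14,0,-0.75,0,-1],[-0.32,0.53,0.14,0,-0.75,0,-1]],
])

```text
time_s: 3.48
ee_pos: [494.3, -75.3, 239.1]
ee_rot: [0.368, 0.026, 0.929, -0.016]
ft_force: [0.5, 0.1, 0.9]
gripper_width: 0.998
grasp_force: 0.0
```

```bash
python3 -c "
from h import *
from cell import *
s=sense();f=grab_frame('wrist');pickle.dump((f,s),open('w1.pkl','wb'))
cv2.imwrite('pics/w1.png',cv2.rotate(f['frame'],cv2.ROTATE_180))
print(s['time_s'],s['ee_pos'],s['ee_rot'],s['joints'])"
```

```text
3.4833 [494.25709575 -75.34747935 239.09564854] [ 0.36776119  0.02603733  0.92942542 -0.01556111] [-0.39069147 -0.01084049  2.24032637  0.87821588  0.28391333 -2.68049531]
```

View pics/w1.png

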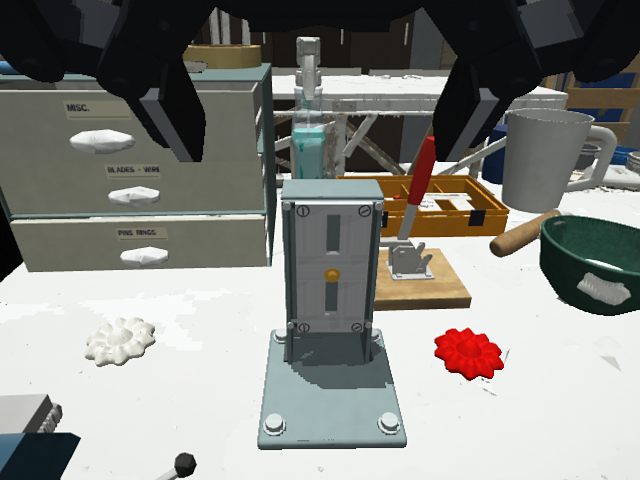

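The wrist view (turned upright) shows the strip face clearly: pin at (333,275), upper slot around (333,233), lower slot around (332,300). The white small rosette is at (120,341). I'll enlarge the strip.

```bash
python3 -c "
from h import *
f,s=load('w1');crop(cv2.rotate(f['frame'],cv2.ROTATE_180),250,170,160,120+0,5,'pics/w1a.png')
crop(cv2.rotate(f['frame'],cv2.ROTATE_180),270,180,130,150,4,'pics/w1a.png')"
```

```text
(no output)
```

View pics/w1a.png

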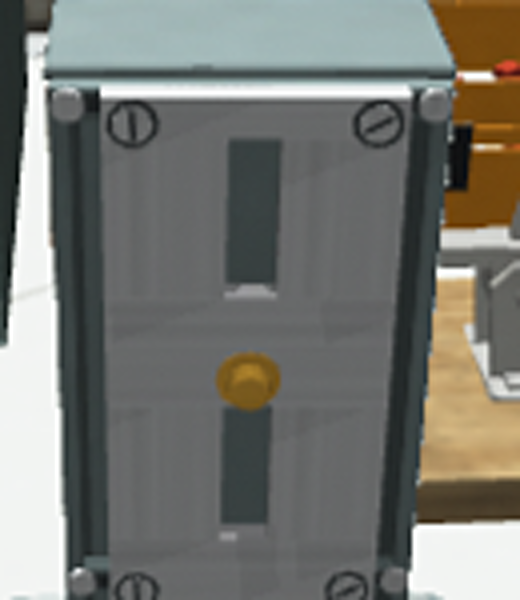

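```bash
cat > fit2.py <<'E'
from h import *
from scipy.optimize import least_squares
f,s=load("w1");a=load("side0")[0];b=load("scene0")[0]
W=lambda u,v:(f,639-(270+u/4-.4),479-(180+v/4-.4),s)
V=lambda u,v:(f,639-u,479-v,s)
pts=[]
for (u,v),y,z in [((228,139),1,154),((281,139),-1,154),((225,297),1,122),((277,297),-1,122),((222,406),1,98),((272,406),-1,98),((219,538),1,66),((267,538),-1,66)]:
    pts.append((W(u,v),(0,4.75*y,z),1))
pts+=[(V(258,447),(-70,55,0),0),(V(407,447),(-70,-55,0),0)]
pts+=[(W(103,98),(0,27,None),2),(W(411,98),(0,-27,None),2)]
def wp(q,P,k):
    x,y,z=P
    if k: y+=q[3]; z=(z+q[4]) if z is not None else 160+q[4]
    c,t=np.cos(q[2]),np.sin(q[2]);return [q[0]+c*x-t*y,q[1]+t*x+c*y,z]
def r(q):
    o=[]
    for (g,u,v,ss),P,k in pts:
        e=proj(g,wp(q,P,k),ss)-[u,v]
        if k==2:e[1]=0
        o.append(e)
    return np.concatenate(o)
o=least_squares(r,[603,-93,-.04,0,0],loss="soft_l1")
q=o.x;print(q.round(3),np.degrees(q[2]));print(r(q).reshape(-1,2).round(1).tolist())
print("slots mid world",wp(q,(0,0,110),1))
# cross-check with scene/side cams: pin
for g,n in((b,"scene"),(a,"side")):print(n,proj(g,wp(q,(-5,0,104),1)),proj(g,wp(q,(-70,55,10),0)),proj(g,wp(q,(-70,-55,10),0)))
E
python3 fit2.py
```

```text
[ 6.05721e+02 -9.27900e+01 -5.20000e-02  9.44000e-01  1.79000e+00] -2.969687656908901
[[-0.1, -0.4], [-0.3, -0.5], [-0.0, -0.1], [0.2, -0.1], [-0.2, 0.3], [0.0, 0.3], [-0.2, 0.4], [0.0, 0.4], [0.1, -0.1], [-0.1, -0.1], [0.3, 0.0], [0.2, 0.0]]
slots mid world [np.float64(605.769744719257), np.float64(-91.84646600046176), np.float64(111.79038064889885)]
scene [270.20063492 250.09749264] [283.83919953 308.99045864] [310.36624278 280.27560447]
side [282.90407932 278.25704748] [312.60249459 328.31336617] [313.98891649 290.07847055]
```

```bash
python3 -c "
from plan import *
plan([((470,-170,240),170,0),((480,-300,225),146,0),((488,-336.6,120),145.9,0),((488,-336.6,84),145.9,0)])"
```

```text
[ 0.0961 -0.6376 -0.0861] [0.0319 0.7202 0.1085]
[-0.2161 -0.8419  0.1   ] [0.  0.  0.4]
[-0.1807 -0.1725  0.7   ] [0.     0.     0.0017]
[0.   0.   0.24] [0. 0. 0.]
```

Emit:
jog_arm([
  [[0.1,-0.64,-0.09,0.03,0.72,0.11,-1],[0.1,-0.64,-0.09,0.03,0.72,0.11,-1],[0.1,-0.64,-0.09,0.03,0.72,0.11,-1],[0.1,-0.64,-0.09,0.03,0.72,0.11,-1],[0.1,-0.64,-0.09,0.03,0.72,0.11,-1],[0.1,-0.64,-0.09,0.03,0.72,0.11,-1],[0.1,-0.64,-0.09,0.03,0.72,0.11,-1],[0.1,-0.64,-0.09,0.03,0.72,0.11,-1],[0.1,-0.64,-0.09,0.03,0.72,0.11,-1],[0.1,-0.64,-0.09,0.03,0.72,0.11,-1]],
])

```text
time_s: 4.37
ee_pos: [468.1, -170.1, 238.8]
ee_rot: [-0.0, 0.088, 0.996, 0.001]
ft_force: [0.2, 0.1, -0.0]
gripper_width: 1.0
grasp_force: 0.0
```

```bash
python3 -c "
from plan import *
print(sense()['joints'])
plan([((480,-300,225),146,0),((488,-336.6,120),145.9,0),((488,-336.6,84),145.9,0)])"
```

```text
[-0.43520218  0.20812019  1.67460078  0.00261894  1.26001128 -1.83145308]
[-0.2294 -0.839   0.0894] [ 0.0025 -0.001   0.3992]
[-0.1807 -0.1725  0.7   ] [0.     0.     0.0017]
[0.   0.   0.24] [0. 0. 0.]
```

Emit:
jog_arm([
  [[-0.23,-0.84,0.09,0,0,0.4,-1],[-0.23,-0.84,0.09,0,0,0.4,-1],[-0.23,-0.84,0.09,0,0,0.4,-1],[-0.23,-0.84,0.09,0,0,0.4,-1],[-0.23,-0.84,0.09,0,0,0.4,-1],[-0.23,-0.84,0.09,0,0,0.4,-1],[-0.23,-0.84,0.09,0,0,0.4,-1],[-0.23,-0.84,0.09,0,0,0.4,-1],[-0.23,-0.84,0.09,0,0,0.4,-1],[-0.23,-0.84,0.09,0,0,0.4,-1]],
])

```text
time_s: 5.2
ee_pos: [480.6, -299.0, 226.2]
ee_rot: [0.0, 0.292, 0.956, 0.001]
ft_force: [0.7, -0.7, 0.5]
gripper_width: 1.0
grasp_force: 0.0
```

```bash
python3 -c "
from h import *
from cell import *
s=sense();f=grab_frame('wrist');pickle.dump((f,s),open('w2.pkl','wb'))
cv2.imwrite('pics/w2.png',cv2.rotate(f['frame'],cv2.ROTATE_180))
from plan import *
plan([((488,-336.6,120),145.9,0),((488,-336.6,84),145.9,0)],s)
q=[522.84,-360.23,-.5956];c,t=np.cos(q[2]),np.sin(q[2])
for P in[(-62,52,82),(-62,-52,82),(-164,52,82),(-164,-52,82),(-62,7,96),(-62,-7,96),(-6,0,96)]:
  u=proj(f,[q[0]+c*P[0]-t*P[1],q[1]+t*P[0]+c*P[1],P[2]],s);print(P,(639-u[0]).round(),(479-u[1]).round())
"
```

```text
[-0.1812 -0.1819  0.7073] [ 0.0023 -0.0006  0.0023]
[0.   0.   0.24] [0. 0. 0.]
(-62, 52, 82) 285.0 240.0
(-62, -52, 82) 432.0 240.0
(-164, 52, 82) 280.0 394.0
(-164, -52, 82) 446.0 395.0
(-62, 7, 96) 350.0 234.0
(-62, -7, 96) 370.0 234.0
(-6, 0, 96) 358.0 160.0
```

View pics/w2.png

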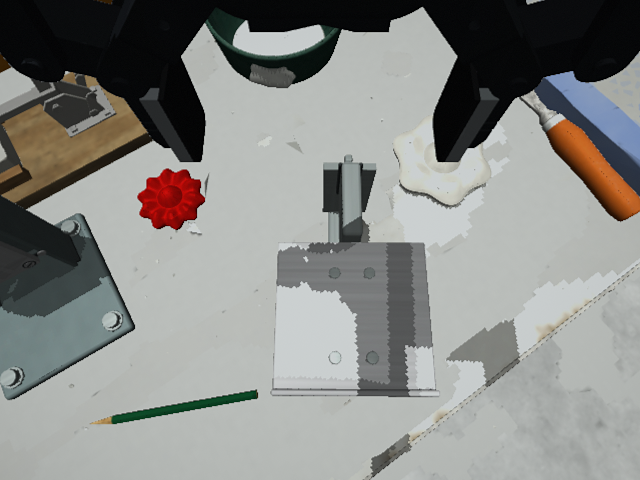

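The bracket is seen clearly: shelf corners at (278,243), (424,242), (272,391) and (438,393). That puts it 5 mm further along its +y than my fit, so I correct for that. The big rosette at (445,165) is clear of the fingers.

```bash
python3 -c "
from plan import *
plan([((490.5,-331.8,120),145.9,0),((490.5,-331.8,84),145.9,0)])"
```

```text
[-0.176  -0.1451  0.7068] [ 0.0022 -0.0007  0.002 ]
[0.   0.   0.24] [0. 0. 0.]
```

Next I go down and close in two calls.

Emit:
jog_arm([
  [[-0.176,-0.145,0.4,0,0,0,-1],[-0.176,-0.145,0.4,0,0,0,-1],[-0.176,-0.145,0.6,0,0,0,-1],[-0.176,-0.145,0.8,0,0,0,-1],[-0.176,-0.145,0.9,0,0,0,-1],[-0.176,-0.145,0.94,0,0,0,-1],[-0.176,-0.145,0.94,0,0,0,-1],[-0.176,-0.145,0.94,0,0,0,-0.3],[-0.176,-0.145,0.94,0,0,0,0.3],[-0.176,-0.145,0.94,0,0,0,0.5]],
])

```text
time_s: 6.08
ee_pos: [491.5, -333.3, 86.4]
ee_rot: [0.001, 0.293, 0.956, 0.001]
ft_force: [0.2, -0.3, -0.2]
gripper_width: 0.602
grasp_force: 0.0
```

Emit:
jog_arm([
  [[0,0,0,0,0,0,1],[0,0,0,0,0,0,1],[0,0,0,0,0,0,1],[0,0,0,0,0,0,1],[0,0,0,0,0,0,1],[0,0,0,0,0,0,1],[0,0,0,0,0,0,1],[0,0,0,0,0,0,1],[0,0,0,0,0,0,1],[0,0,0,0,0,0,1]],
])

```text
time_s: 6.92
ee_pos: [490.7, -333.1, 85.6]
ee_rot: [0.0, 0.293, 0.956, 0.001]
ft_force: [-0.1, 0.1, 6.0]
gripper_width: 0.154
grasp_force: 59.8
```

```bash
python3 -c "
from plan import *
a=load('side0')[0];b=load('scene0')[0]
for z in(60,90,120):print(z,[onz(a,*p,z).round()[:2] for p in((345,318),(378,318),(418,318))],[onz(b,*p,z).round()[:2] for p in((300,299),(318,304),(334,308))])
plan([((490.7,-333.1,225),146,0),((500,-200,235),165,0),((514.9,-87.1,200),177.0,0),((514.9,-87.1,160),177,0)])"
```

```text
60 [array([473., -21.]), array([405., -20.]), array([322., -19.])] [array([495., -27.]), array([456., -30.]), array([422., -33.])]
90 [array([476.,   3.]), array([410.,   4.]), array([331.,   6.])] [array([478.,   3.]), array([440.,   1.]), array([408.,  -3.])]
120 [array([480.,  28.]), array([416.,  29.]), array([340.,  30.])] [array([460.,  33.]), array([425.,  31.]), array([395.,  28.])]
[-3.000e-04  1.500e-03 -9.293e-01] [ 0.0019  0.0004 -0.0011]
[ 0.4448  0.7703 -0.0667] [ 0.      0.     -0.3167]
[0.0989 0.7527 0.2333] [ 0.   0.  -0.2]
[0.     0.     0.2667] [0. 0. 0.]
```

Emit:
jog_arm([
  [[0,0,-0.1,0,0,0,1],[0,0,-0.2,0,0,0,1],[0,0,-0.35,0,0,0,1],[0,0,-0.5,0,0,0,1],[0,0,-0.65,0,0,0,1],[0,0,-0.8,0,0,0,1],[0,0,-0.9,0,0,0,1],[0,0,-0.94,0,0,0,1],[0,0,-0.94,0,0,0,1],[0,0,-0.94,0,0,0,1]],
])

```text
time_s: 7.75
ee_pos: [489.6, -332.4, 224.4]
ee_rot: [-0.001, 0.293, 0.956, 0.002]
ft_force: [1.1, 0.5, -4.0]
gripper_width: 0.154
grasp_force: 59.2
```

Emit:
jog_arm([
  [[0.05,0.08,0,0,0,-0.03,1],[0.1,0.18,0,0,0,-0.08,1],[0.17,0.3,-0.02,0,0,-0.13,1],[0.25,0.44,-0.04,0,0,-0.18,1],[0.33,0.58,-0.06,0,0,-0.24,1],[0.4,0.69,-0.07,0,0,-0.28,1],[0.43,0.74,-0.07,0,0,-0.31,1],[0.445,0.77,-0.07,0,0,-0.317,1],[0.445,0.77,-0.07,0,0,-0.317,1],[0.445,0.77,-0.07,0,0,-0.317,1]],
])

```text
time_s: 8.58
ee_pos: [499.6, -200.2, 235.9]
ee_rot: [-0.001, 0.131, 0.991, 0.001]
ft_force: [0.2, -0.0, -4.7]
gripper_width: 0.152
grasp_force: 59.2
```

```bash
python3 -c "
from plan import *
print(sense()['ft_force'],sense()['ft_torque'])
plan([((514.9,-87.1,200),177.0,0),((514.9,-87.1,160),177,0)])"
```

```text
[ 0.24182792 -0.00830192 -4.67686616] [ 0.00961862 -0.10401554 -0.02637739]
[0.0967 0.7543 0.2407] [ 0.002  -0.001  -0.2008]
[0.     0.     0.2667] [0. 0. 0.]
```

Emit:
jog_arm([
  [[0.01,0.08,0,0,0,-0.02,1],[0.03,0.2,0.03,0,0,-0.05,1],[0.05,0.35,0.08,0,0,-0.1,1],[0.07,0.5,0.15,0,0,-0.14,1],[0.08,0.62,0.25,0,0,-0.17,1],[0.09,0.7,0.36,0,0,-0.19,1],[0.097,0.745,0.45,0,0,-0.2,1],[0.097,0.754,0.5,0,0,-0.2,1],[0.097,0.754,0.5,0,0,-0.2,1],[0.097,0.754,0.5,0,0,-0.2,1]],
])

```text
time_s: 9.42
ee_pos: [515.2, -87.4, 161.6]
ee_rot: [-0.0, 0.027, 1.0, 0.001]
ft_force: [0.4, -0.4, -4.8]
gripper_width: 0.155
grasp_force: 59.3
```

```bash
cat > st.py <<'E'
from plan import *
def stand(s,q=(605.7,-92.8,-.0518)):
    d=np.array(s["ee_pos"][:2])-q[:2];c,t=np.cos(q[2]),np.sin(q[2])
    return np.array([c*d[0]+t*d[1]+41.2,-t*d[0]+c*d[1]-.94,s["ee_pos"][2]-85.6])
if __name__=="__main__":
    s=sense();print("bracket in stand x, y-rel-slot, z",stand(s).round(2),"t",s["time_s"],"F",s["ft_force"].round(1),s["ft_torque"].round(2))
    w,x,y,z=s["ee_rot"];r=R.from_quat([x,y,z,w]);print("err rot",((r.inv()*rot(177))).as_rotvec(degrees=True).round(2))
E
python3 - <<'E'
from st import *
from cell import grab_frame
import runpy;runpy.run_path("st.py",run_name="__main__")
s=sense();f=grab_frame("scene");g=grab_frame("side");pickle.dump((f,g,s),open("p3.pkl","wb"))
A=crop(f["frame"],230,190,130,150,4);B=crop(g["frame"],250,200,130,150,4)
C=np.hstack([A,B]);C=cv2.resize(C,(800,int(600*800/1040)));cv2.imwrite("pics/p3.png",C)
E
```

```text
bracket in stand x, y-rel-slot, z [-49.5   -0.19  76.04] t 9.4167 F [ 0.4 -0.4 -4.8] [-0.02 -0.02 -0.02]
err rot [ 0.13 -0.03 -0.08]
```

View pics/p3.png

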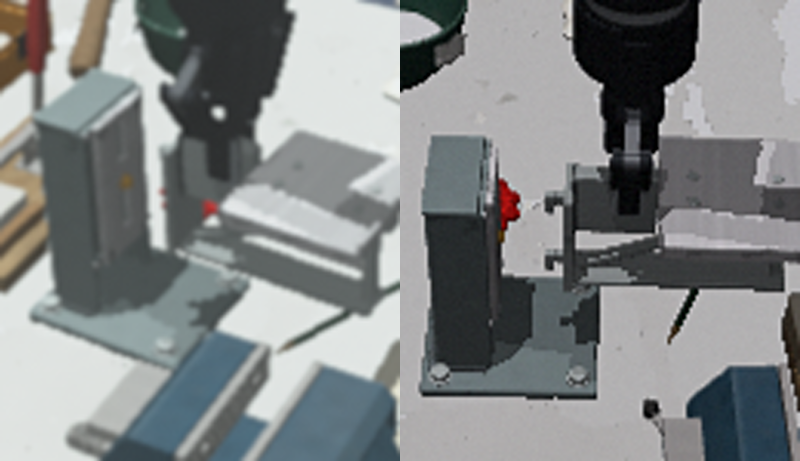

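The scene and side views show the bracket level, tabs at strip height, 36 mm off the strip. I now approach to contact in small steps.

Emit:
jog_arm([
  [[-0.05,0,0,0,0,0,1],[-0.1,0,0.01,0,0,0,1],[-0.15,0.001,0.01,0,0,0,1],[-0.2,0.001,0.01,0,0,0,1],[-0.22,0.001,0.01,0,0,0,1],[-0.228,0.001,0.01,0,0,0,1],[-0.233,0.001,0.01,0,0,0,1],[-0.238,0.001,0.01,0,0,0,1],[-0.242,0.001,0.01,0,0,0,1],[-0.245,0.001,0.01,0,0,0,1]],
])

```text
time_s: 10.35
ee_pos: [551.1, -88.6, 160.2]
ee_rot: [-0.0, 0.027, 1.0, 0.001]
ft_force: [-0.2, -0.4, -4.7]
gripper_width: 0.151
grasp_force: 59.4
```

```bash
python3 st.py
```

```text
bracket in stand x, y-rel-slot, z [-13.51   0.46  74.56] t 10.35 F [-0.2 -0.4 -4.7] [-0.19  0.08 -0.04]
err rot [ 0.14 -0.05 -0.04]
```

Emit:
jog_arm([
  [[0,-0.003,0,0,0,0,1],[-0.003,-0.003,0,0,0,0,1],[-0.006,-0.003,0,0,0,0,1],[-0.009,-0.003,0,0,0,0,1],[-0.012,-0.003,0,0,0,0,1],[-0.015,-0.003,0,0,0,0,1],[-0.018,-0.003,0,0,0,0,1],[-0.02,-0.003,0,0,0,0,1],[-0.02,-0.003,0,0,0,0,1],[-0.02,-0.003,0,0,0,0,1]],
])

```text
time_s: 11.18
ee_pos: [554.7, -89.1, 160.3]
ee_rot: [0.0, 0.027, 1.0, 0.001]
ft_force: [-0.4, 0.1, -5.2]
gripper_width: 0.156
grasp_force: 59.4
```

```bash
python3 st.py
```

```text
bracket in stand x, y-rel-slot, z [-9.9   0.09 74.68] t 11.1833 F [-0.4  0.1 -5.2] [-0.01  0.02 -0.01]
err rot [ 0.15  0.01 -0.05]
```

Emit:
jog_arm([
  [[-0.004,0,0,0,0,0,1],[-0.008,0,0,0,0,0,1],[-0.012,0,0,0,0,0,1],[-0.016,0,0,0,0,0,1],[-0.02,0,0,0,0,0,1],[-0.024,0,0,0,0,0,1],[-0.027,0,0,0,0,0,1],[-0.03,0,0,0,0,0,1],[-0.03,0,0,0,0,0,1],[-0.03,0,0,0,0,0,1]],
])

```text
time_s: 12.02
ee_pos: [558.5, -89.2, 160.1]
ee_rot: [-0.001, 0.027, 1.0, 0.001]
ft_force: [-4.6, 0.8, -3.5]
gripper_width: 0.152
grasp_force: 59.6
```

```bash
python3 st.py
```

```text
bracket in stand x, y-rel-slot, z [-6.16  0.16 74.46] t 12.0167 F [-4.6  0.8 -3.5] [ 0.04  0.9  -0.05]
err rot [ 0.16 -0.08 -0.05]
```

Emit:
jog_arm([
  [[-0.003,0,0,0,0,0,1],[-0.006,0,0,0,0,0,1],[-0.009,0,0,0,0,0,1],[-0.012,0,0,0,0,0,1],[-0.013,0,0,0,0,0,1],[-0.013,0,0,0,0,0,1],[-0.013,0,0,0,0,0,1],[-0.013,0,0,0,0,0,1],[-0.013,0,0,0,0,0,1],[-0.013,0,0,0,0,0,1]],
])

```text
time_s: 12.85
ee_pos: [560.1, -89.3, 160.0]
ee_rot: [-0.001, 0.027, 1.0, 0.001]
ft_force: [-6.0, -0.0, -2.0]
gripper_width: 0.155
grasp_force: 59.7
```

```bash
python3 st.py
```

```text
bracket in stand x, y-rel-slot, z [-4.49  0.21 74.44] t 12.85 F [-6. -0. -2.] [0.04 1.09 0.  ]
err rot [ 0.16 -0.12 -0.04]
```

Emit:
jog_arm([
  [[-0.003,0,0,0,0,0,1],[-0.006,0,0,0,0,0,1],[-0.009,0,0,0,0,0,1],[-0.012,0,0,0,0,0,1],[-0.013,0,0,0,0,0,1],[-0.013,0,0,0,0,0,1],[-0.013,0,0,0,0,0,1],[-0.013,0,0,0,0,0,1],[-0.013,0,0,0,0,0,1],[-0.013,0,0,0,0,0,1]],
])

```text
time_s: 13.68
ee_pos: [561.2, -89.4, 160.1]
ee_rot: [-0.002, 0.027, 1.0, 0.001]
ft_force: [-8.4, -0.1, -0.5]
gripper_width: 0.151
grasp_force: 60.0
```

```bash
python3 st.py
```

```text
bracket in stand x, y-rel-slot, z [-3.4   0.18 74.45] t 13.6833 F [-8.4 -0.1 -0.5] [ 0.06  1.38 -0.01]
err rot [ 0.16 -0.21 -0.04]
```

Emit:
jog_arm([
  [[-0.003,-0.001,0,0,0,0,1],[-0.006,-0.001,0,0,0,0,1],[-0.008,-0.001,0,0,0,0,1],[-0.008,-0.001,0.005,0,0,0,1],[-0.008,-0.001,0.01,0,0,0,1],[-0.008,-0.001,0.015,0,0,0,1],[-0.008,-0.001,0.02,0,0,0,1],[-0.008,-0.001,0.025,0,0,0,1],[-0.008,-0.001,0.03,0,0,0,1],[-0.008,-0.001,0.03,0,0,0,1]],
])

```text
time_s: 14.52
ee_pos: [561.4, -89.3, 155.3]
ee_rot: [-0.003, 0.026, 1.0, 0.002]
ft_force: [-9.3, 0.6, 0.2]
gripper_width: 0.153
grasp_force: 60.1
```

```bash
python3 st.py
```

```text
bracket in stand x, y-rel-slot, z [-3.26  0.22 69.73] t 14.5167 F [-9.3  0.6  0.2] [0.11 1.63 0.09]
err rot [ 0.18 -0.33 -0.03]
```

Emit:
jog_arm([
  [[0,0,0.005,0,0,0,1],[0,0,0.01,0,0,0,1],[0,0,0.015,0,0,0,1],[0,0,0.02,0,0,0,1],[0,0,0.025,0,0,0,1],[0,0,0.03,0,0,0,1],[0,0,0.035,0,0,0,1],[0,0,0.035,0,0,0,1],[0,0,0.035,0,0,0,1],[0,0,0.035,0,0,0,1]],
])

```text
time_s: 15.35
ee_pos: [561.3, -89.3, 150.0]
ee_rot: [-0.003, 0.026, 1.0, 0.002]
ft_force: [-10.9, 0.0, -0.4]
gripper_width: 0.152
grasp_force: 60.0
```

```bash
python3 st.py
```

```text
bracket in stand x, y-rel-slot, z [-3.31  0.23 64.41] t 15.35 F [-10.9   0.   -0.4] [0.05 1.62 0.09]
err rot [ 0.18 -0.34 -0.03]
```

Emit:
jog_arm([
  [[0,0,0.005,0,0,0,1],[0.003,0,0.01,0,0,0,1],[0.005,0,0.015,0,0,0,1],[0.005,0,0.02,0,0,0,1],[0.005,0,0.025,0,0,0,1],[0.005,0,0.03,0,0,0,1],[0.005,0,0.034,0,0,0,1],[0.005,0,0.034,0,0,0,1],[0.005,0,0.034,0,0,0,1],[0.005,0,0.034,0,0,0,1]],
])

```text
time_s: 16.18
ee_pos: [561.3, -89.4, 145.3]
ee_rot: [-0.002, 0.026, 1.0, 0.001]
ft_force: [-8.3, 0.2, -0.3]
gripper_width: 0.15
grasp_force: 60.1
```

```bash
python3 st.py
```

```text
bracket in stand x, y-rel-slot, z [-3.27  0.15 59.69] t 16.1833 F [-8.3  0.2 -0.3] [0.05 1.37 0.15]
err rot [ 0.16 -0.24 -0.01]
```

Emit:
jog_arm([
  [[0,0,0.004,0,0,0,1],[0,0,0.008,0,0,0,1],[0,0,0.012,0,0,0,1],[0,0,0.016,0,0,0,1],[0,0,0.02,0,0,0,1],[0,0,0.02,0,0,0,1],[0,0,0.02,0,0,0,1],[0,0,0.02,0,0,0,1],[0,0,0.02,0,0,0,1],[0,0,0.02,0,0,0,1]],
])

```text
time_s: 17.02
ee_pos: [561.3, -89.5, 144.9]
ee_rot: [-0.001, 0.026, 1.0, 0.001]
ft_force: [-14.3, 1.1, 16.3]
gripper_width: 0.153
grasp_force: 62.5
```

```bash
python3 st.py
```

```text
bracket in stand x, y-rel-slot, z [-3.32  0.1  59.34] t 17.0167 F [-14.3   1.1  16.3] [0.22 2.16 0.2 ]
err rot [ 0.13 -0.15  0.  ]
```

Emit:
jog_arm([
  [[0.005,0,-0.005,0,0,0,1],[0.01,0,-0.01,0,0,0,1],[0.01,0,-0.014,0,0,0,1],[0.01,0,-0.014,0,0,0,1],[0.01,0,-0.014,0,0,0,1],[0.01,0,-0.014,0,0,0,1],[0.01,0,-0.014,0,0,0,1],[0.01,0,-0.014,0,0,0,1],[0.01,0,-0.014,0,0,0,1],[0.01,0,-0.014,0,0,0,1]],
])

```text
time_s: 17.85
ee_pos: [561.1, -89.4, 145.2]
ee_rot: [-0.001, 0.026, 1.0, 0.001]
ft_force: [-6.9, 0.2, 2.2]
gripper_width: 0.149
grasp_force: 60.4
```

Run:
```python
from st import *
from cell import grab_frame
import runpy;runpy.run_path("st.py",run_name="__main__")
s=sense();f=grab_frame("scene");g=grab_frame("side");pickle.dump((f,g,s),open("p4.pkl","wb"))
A=crop(f["frame"],240,200,90,100,4);B=crop(g["frame"],250,220,90,100,4)
C=np.hstack([A,B]);cv2.imwrite("pics/p4.png",C)
```

```text
bracket in stand x, y-rel-slot, z [-3.47  0.13 59.55] t 17.85 F [-6.9  0.2  2.2] [0.15 1.16 0.16]
err rot [ 0.16 -0.07 -0.02]
```

View pics/p4.png

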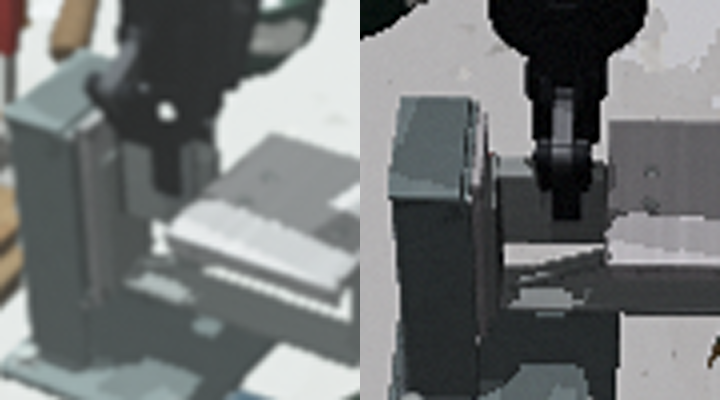

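Emit:
jog_arm([
  [[0.003,0,0,0,0,0,1],[0.006,0,0,0,0,0,1],[0.01,0,0,0,0,0,1],[0.013,0,0,0,0,0,1],[0.015,0,0,0,0,0,1],[0.015,0,0,0,0,0,1],[0.015,0,0,0,0,0,1],[0.015,0,0,0,0,0,1],[0.015,0,0,0,0,0,1],[0.015,0,0,0,0,0,1]],
])

```text
time_s: 18.78
ee_pos: [560.7, -89.5, 145.0]
ee_rot: [0.001, 0.027, 1.0, 0.001]
ft_force: [-1.4, 2.7, 0.7]
gripper_width: 0.154
grasp_force: 60.2
```

```bash
python3 st.py
```

```text
bracket in stand x, y-rel-slot, z [-3.920e+00  4.000e-02  5.938e+01] t 18.7833 F [-1.4  2.7  0.7] [0.51 0.09 0.15]
err rot [ 0.15  0.12 -0.05]
```

Emit:
jog_arm([
  [[0,0,-0.003,0,0,0,1],[0,0,-0.006,0,0,0,1],[0,0,-0.01,0,0,0,1],[0,0,-0.013,0,0,0,1],[0,0,-0.016,0,0,0,1],[0,0,-0.02,0,0,0,1],[0,0,-0.023,0,0,0,1],[0,0,-0.025,0,0,0,1],[0,0,-0.025,0,0,0,1],[0,0,-0.025,0,0,0,1]],
])

```text
time_s: 19.62
ee_pos: [559.8, -89.6, 147.8]
ee_rot: [-0.0, 0.027, 1.0, 0.001]
ft_force: [2.2, -0.4, -10.8]
gripper_width: 0.154
grasp_force: 58.5
```

```bash
python3 st.py
```

```text
bracket in stand x, y-rel-slot, z [-4.84 -0.17 62.18] t 19.6167 F [  2.2  -0.4 -10.8] [-0.2  -0.26 -0.08]
err rot [ 0.14 -0.02 -0.05]
```

Emit:
jog_arm([
  [[-0.004,0,0,0,0,0,1],[-0.008,0,0,0,0,0,1],[-0.01,0,-0.003,0,0,0,1],[-0.01,0,-0.006,0,0,0,1],[-0.01,0,-0.01,0,0,0,1],[-0.01,0,-0.01,0,0,0,1],[-0.01,0,-0.01,0,0,0,1],[-0.01,0,-0.01,0,0,0,1],[-0.01,0,-0.01,0,0,0,1],[-0.01,0,-0.01,0,0,0,1]],
])

```text
time_s: 20.45
ee_pos: [560.5, -89.5, 148.8]
ee_rot: [-0.001, 0.027, 1.0, 0.001]
ft_force: [1.5, -2.1, -26.0]
gripper_width: 0.152
grasp_force: 58.5
```

```bash
python3 st.py
```

```text
bracket in stand x, y-rel-slot, z [-4.14 -0.   63.2 ] t 20.45 F [  1.5  -2.1 -26. ] [-0.37  0.25 -0.11]
err rot [ 0.16 -0.12 -0.05]
```

Pulling up is resisted (21 N) while x has no spring push, so the pin has locked. Press it back down to the seat gently.

Emit:
jog_arm([
  [[0,0,0.007,0,0,0,1],[0,0,0.014,0,0,0,1],[0,0,0.02,0,0,0,1],[0,0,0.025,0,0,0,1],[-0.004,0,0.03,0,0,0,1],[-0.006,0,0.035,0,0,0,1],[-0.006,0,0.038,0,0,0,1],[-0.006,0,0.041,0,0,0,1],[-0.006,0,0.041,0,0,0,1],[-0.006,0,0.041,0,0,0,1]],
])

```text
time_s: 21.28
ee_pos: [561.2, -89.4, 145.9]
ee_rot: [0.0, 0.026, 1.0, 0.001]
ft_force: [-7.1, -0.1, -0.9]
gripper_width: 0.149
grasp_force: 62.0
```

```bash
python3 st.py
```

```text
bracket in stand x, y-rel-slot, z [-3.41  0.2  60.32] t 21.2833 F [-7.1 -0.1 -0.9] [0.05 1.39 0.16]
err rot [ 0.14 -0.   -0.01]
```

Emit:
jog_arm([
  [[0.003,0,0,0,0,0,1],[0.006,0,0.003,0,0,0,1],[0.006,0,0.006,0,0,0,1],[0.006,0,0.009,0,0,0,1],[0.006,0,0.012,0,0,0,1],[0.006,0,0.012,0,0,0,1],[0.006,0,0.012,0,0,0,1],[0.006,0,0.012,0,0,0,1],[0.006,0,0.012,0,0,0,1],[0.006,0,0.012,0,0,0,1]],
])

```text
time_s: 22.12
ee_pos: [561.1, -89.4, 145.1]
ee_rot: [0.001, 0.026, 1.0, 0.001]
ft_force: [-7.6, -0.3, 2.6]
gripper_width: 0.155
grasp_force: 62.7
```

```bash
python3 st.py
```

```text
bracket in stand x, y-rel-slot, z [-3.5   0.18 59.51] t 22.1167 F [-7.6 -0.3  2.6] [0.14 1.48 0.17]
err rot [ 0.13  0.12 -0.01]
```

Emit:
jog_arm([
  [[0.005,0,0,0,0,0,1],[0.005,0,-0.005,0,0,0,0.4],[0.005,0,-0.005,0,0,0,-0.2],[0.005,0,-0.005,0,0,0,-0.2],[0.005,0,-0.005,0,0,0,-0.2],[0.005,0,-0.1,0,0,0,-0.2],[0.005,0,-0.3,0,0,0,-0.2],[0.005,0,-0.5,0,0,0,-0.2],[0.005,0,-0.5,0,0,0,-0.2],[0.005,0,-0.5,0,0,0,-0.2]],
])

```text
time_s: 22.95
ee_pos: [563.0, -90.1, 219.6]
ee_rot: [0.004, 0.027, 1.0, 0.001]
ft_force: [-0.5, 0.7, -0.9]
gripper_width: 0.602
grasp_force: 0.0
```

Run:
```python
from st import *
from cell import grab_frame
s=sense();print(s["time_s"],s["ee_pos"],s["joints"],s["ft_force"])
f=grab_frame("side");w=grab_frame("wrist");c=grab_frame("scene");pickle.dump((f,s),open("p5.pkl","wb"));pickle.dump((w,s),open("w5.pkl","wb"));pickle.dump((c,s),open("c5.pkl","wb"))
plan([((600,0,245),177,0),((654,106,150),177,0)])
# predicted shelf corner pixels in wrist/side cams if seated
q=[605.7,-92.8,-.0518];cc,t=np.cos(q[2]),np.sin(q[2])
for P in[(-62,52.9,139.8),(-160,52.9,139.8),(-160,-51,139.8),(-62,-51,139.8)]:
  X=[q[0]+cc*P[0]-t*P[1],q[1]+t*P[0]+cc*P[1],P[2]];print(P,np.round(X),proj(f,X).round(1),proj(w,X,s).round(1))
```

```text
22.95 [562.97138282 -90.1469146  219.6305345 ] [-0.23462033  0.31988798  1.56366322  0.00297064  1.25122749 -1.75319915] [-0.49131521  0.65762247 -0.89500521]
[-0.2343  0.6111 -0.1917] [ 0.0028 -0.0011 -0.0008]
[-0.3225  0.7245  0.6333] [0. 0. 0.]
(-62, 52.9, 139.8) [547. -37. 140.] [309.3 286.3] [415.9 228.6]
(-160, 52.9, 139.8) [449. -32. 140.] [359.  287.7] [432.6  23.2]
(-160, -51, 139.8) [ 443. -135.  140.] [357.  251.5] [204.2  23.2]
(-62, -51, 139.8) [ 541. -141.  140.] [311.  250.2] [221.6 228.7]
```

Run:
```python
from h import *
f,s=load("w1")
for p in((120,341),(85,345),(155,337),(120,366),(125,318)):print(p,onz(f,639-p[0],479-p[1],6,s).round(1))
a=load("side0")[0]
for z in(0,60,120):print([onz(a,*p,z).round()[:2] for p in((190,388),(165,470),(200,330))])
# auto: red reference not needed; red check
g=cv2.inRange(f["frame"],(0,0,120),(60,60,255));m=cv2.moments(g);print(m["m10"]/m["m00"],m["m01"]/m["m00"])
```

```text
(120, 341) [651.3 104.6   6. ]
(85, 345) [647.3 135.2   6. ]
(155, 337) [655.4  73.    6. ]
(120, 366) [618.8  92.6   6. ]
(125, 318) [685.9 112.2   6. ]
[array([780.,  99.]), array([797., 255.]), array([781., -41.])]
[array([765., 135.]), array([781., 281.]), array([766.,   5.])]
[array([750., 172.]), array([765., 307.]), array([751.,  52.])]
170.93274485077762 129.03867171080284
```

Emit:
jog_arm([
  [[-0.1,0.3,-0.2,0,0,0,-0.6],[-0.2,0.5,-0.2,0,0,0,-0.6],[-0.3,0.7,-0.2,0,0,0,-0.6],[-0.4,0.9,-0.2,0,0,0,-0.6],[-0.45,1,-0.2,0,0,0,-0.6],[-0.45,1,-0.2,0,0,0,-0.6],[-0.45,1,-0.2,0,0,0,-0.6],[-0.45,1,-0.2,0,0,0,-0.6],[-0.45,1,-0.2,0,0,0,-0.6],[-0.45,1,-0.2,0,0,0,-0.6]],
])

```text
time_s: 23.93
ee_pos: [635.2, 54.9, 247.0]
ee_rot: [-0.0, 0.027, 1.0, 0.001]
ft_force: [-0.4, -0.6, -0.2]
gripper_width: 0.807
grasp_force: 0.0
```

Run:
```python
from plan import *
from cell import grab_frame
s=sense();f=grab_frame("wrist");pickle.dump((f,s),open("w6.pkl","wb"))
print(s["ee_pos"],s["gripper_width"])
plan([((653.5,106,130),177,0),((653.5,106,30),177,0)],s)
c=proj(f,[653.5,106,6],s);print("pred",c)
im=f["frame"].astype(float)
u,v=c.astype(int);p=im[max(v-75,0):v+75,max(u-75,0):u+75]
gray=p.mean(2);print(np.percentile(gray,[1,10,50,90,99]), p.reshape(-1,3).mean(0), im[v-5:v+5,u-5:u+5].mean((0,1)))
```

```text
[635.15543624  54.92871603 247.03223233] 0.806517323748294
[-0.1041  0.3451  0.7808] [ 0.002  -0.0008 -0.0024]
[0.     0.     0.6667] [0. 0. 0.]
pred [373.61485811 214.0698659 ]
[162.33333333 213.         219.33333333 235.         236.        ] [217.5684     221.78888889 219.18622222] [199.64 209.68 208.81]
```

Emit:
jog_arm([
  [[-0.104,0.34,0.2,0,0,0,-0.8],[-0.104,0.34,0.4,0,0,0,-0.8],[-0.104,0.34,0.6,0,0,0,-0.8],[-0.104,0.34,0.8,0,0,0,-0.8],[-0.104,0.34,1,0,0,0,-0.8],[-0.104,0.34,1,0,0,0,-0.8],[-0.104,0.34,1,0,0,0,-0.8],[-0.104,0.34,1,0,0,0,-0.8],[-0.104,0.34,1,0,0,0,-0.8],[-0.104,0.34,1,0,0,0,-0.8]],
])

```text
time_s: 24.82
ee_pos: [656.0, 106.8, 100.1]
ee_rot: [0.003, 0.027, 1.0, 0.002]
ft_force: [-0.5, -0.3, 0.0]
gripper_width: 0.902
grasp_force: 0.0
```

Run:
```python
from plan import *
from cell import grab_frame
s=sense();f=grab_frame("wrist");pickle.dump((f,s),open("w7.pkl","wb"))
print(s["ee_pos"],s["gripper_width"],s["ft_force"])
c=proj(f,[653.5,105.5,6],s);print("pred",c)
im=cv2.GaussianBlur(f["frame"],(5,5),0).astype(float)
d=im[:,:,2]-im[:,:,0]  # warm tint
print("centre tint",d[int(c[1])-8:int(c[1])+8,int(c[0])-8:int(c[0])+8].mean(),"bench tint",np.median(d[380:]))
m=(d>(d[int(c[1])-8:int(c[1])+8,int(c[0])-8:int(c[0])+8].mean()+np.median(d[380:]))/2).astype(np.uint8)
n,l,st,ce=cv2.connectedComponentsWithStats(cv2.morphologyEx(m,cv2.MORPH_CLOSE,np.ones((9,9))))
for i in np.argsort(-st[:,4])[:5]:print(st[i],ce[i].round(),onz(f,*ce[i],6,s).round(1))
```

```text
[656.00524057 106.75086354 100.13443432] 0.901829680986944 [-0.53624768 -0.2629421   0.04514497]
pred [315.32526026 248.99452697]
centre tint 5.41015625 bench tint -1.0
[     0      0    640    480 267391] [319. 235.] [645.3 108.    6. ]
[  211   198   161   175 17552] [297. 286.] [676.7  93.3   6. ]
[ 546    0   83  163 9796] [585.  78.] [568.3 247.4   6. ]
[   0  314   87  133 7151] [ 34. 365.] [723.7 -80.4   6. ]
[ 205  425  104   43 2434] [252. 440.] [793.1  53.4   6. ]
```

Run:
```python
from h import *
f,s=load("w7");im=cv2.GaussianBlur(f["frame"],(5,5),0).astype(float)
d=im[:,:,2]-im[:,:,0]
for v in range(150,400,8):print(v,"".join("#" if im[v,u].mean()<90 else "abcdefghij"[int(np.clip(d[v,u]+2,0,9))] if 0 else ("+" if d[v,u]>2 else ".") for u in range(180,460,4)))
```

```text
150 ......................................................................
158 ......................................................................
166 ............................................................+.........
174 .+....................................................................
182 ..............+.......................................................
190 ......................................................................
198 .....................................+................................
206 ............................###########+..............................
214 ...........................##############+++..........................
222 ......................++++++###########+++++++........................
230 ......................+##+###############++++.........................
238 ..........+............####################++#........................
246 ..............++......##################++++++++......................
254 ...+.....+++++++++..#################+++++++++++......................
262 ........+++++++++++++++###########++++++++++++
[... 599 characters left out ...]
................########.
334 ##########.....+++++++++.+++++++++.+++++++++.................#########
342 ##########.....+++++++++++++++++++++++++++++.................#########
350 ##########.++++.....+++++.++++++++...++..+++.................#########
358 ##########.+++++....++++++.+..........++.....................#########
366 ##########++++++++++.........................................#########
374 #########.....................................................########
382 ########.......................................................#######
390 ########........................................................######
398 #######.........................................................######
```

Run:
```python
from h import *
f,s=load("w7");c,_=load("c5");w,_=load("w5")
A=crop(f["frame"],170,150,300,240,1.6)
u,v=proj(f,[653.5,105.5,6],s)
cv2.circle(A,(int((u-170)*1.6),int((v-150)*1.6)),3,(0,0,255),-1)
B=crop(c["frame"],240,210,110,110,2.8);Wd=crop(cv2.rotate(w["frame"],cv2.ROTATE_180),160,130,330,260,.93)
C=np.zeros((600,800,3),np.uint8);C[:A.shape[0],:A.shape[1]]=A
C[:B.shape[0],485:485+B.shape[1]]=B;C[320:320+Wd.shape[0],485:485+Wd.shape[1]]=Wd
cv2.imwrite("pics/last.png",C)
```

```text
(no output)
```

View pics/last.png

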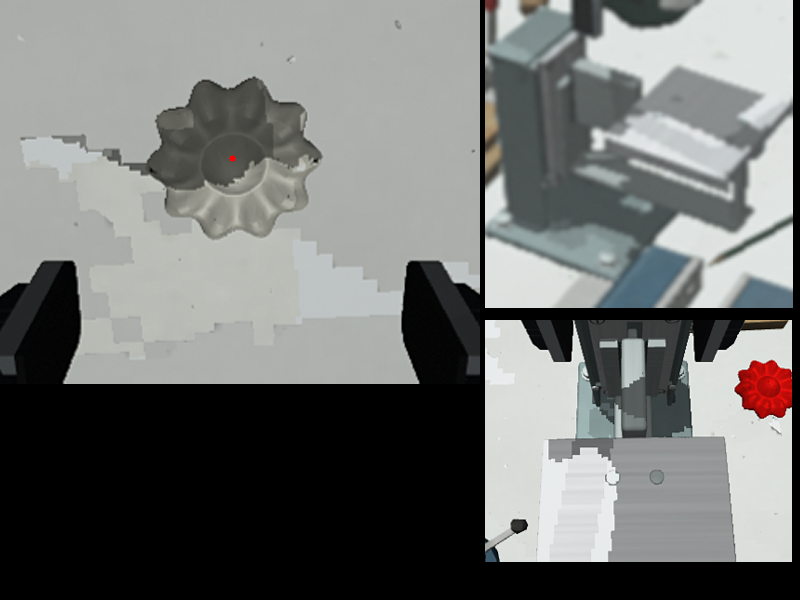

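The crop confirms it: a ten-petalled white rosette centred on the predicted red dot at (234,159), about 65 mm across, with petals pointing at the fingers. The bracket hangs level on the stand. I now descend.

Emit:
jog_arm([
  [[0.016,-0.009,0.1,0,0,0,-0.8],[0.016,-0.009,0.25,0,0,0,-0.8],[0.016,-0.009,0.4,0,0,0,-0.8],[0.016,-0.009,0.5,0,0,0,-0.8],[0.016,-0.009,0.53,0,0,0,-0.8],[0.016,-0.009,0.55,0,0,0,-0.8],[0.016,-0.009,0.56,0,0,0,-0.8],[0.016,-0.009,0.57,0,0,0,-0.8],[0.016,-0.009,0.57,0,0,0,-0.8],[0.016,-0.009,0.57,0,0,0,-0.8]],
])

```text
time_s: 25.7
ee_pos: [652.5, 105.9, 12.9]
ee_rot: [0.001, 0.027, 1.0, 0.001]
ft_force: [-0.3, 0.6, 0.4]
gripper_width: 0.901
grasp_force: 0.0
```

Emit:
jog_arm([
  [[0,0,0.005,0,0,0,-0.8],[0,0,0.01,0,0,0,-0.8],[0,0,0.015,0,0,0,-0.8],[0,0,0.015,0,0,0,-0.8],[0,0,0.015,0,0,0,-0.8],[0,0,0.015,0,0,0,-0.8],[0,0,0.015,0,0,0,-0.8],[0,0,0.015,0,0,0,-0.8],[0,0,0.015,0,0,0,-0.8],[0,0,0.015,0,0,0,-0.8]],
])

```text
time_s: 26.53
ee_pos: [651.8, 105.9, 9.6]
ee_rot: [0.0, 0.027, 1.0, 0.001]
ft_force: [-0.1, -0.6, -1.2]
gripper_width: 0.895
grasp_force: 0.0
```

Emit:
jog_arm([
  [[-0.009,0,-0.013,0,0,0,-0.8],[-0.009,0,-0.013,0,0,0,-0.6],[-0.009,0,-0.013,0,0,0,-0.5],[-0.009,0,-0.013,0,0,0,-0.4],[-0.009,0,-0.013,0,0,0,0],[-0.009,0,-0.013,0,0,0,1],[-0.009,0,-0.013,0,0,0,1],[-0.009,0,-0.013,0,0,0,1],[-0.009,0,-0.013,0,0,0,1],[-0.009,0,-0.013,0,0,0,1]],
])

```text
time_s: 27.37
ee_pos: [653.6, 105.8, 13.1]
ee_rot: [0.001, 0.027, 1.0, 0.001]
ft_force: [-1.1, 0.7, 8.1]
gripper_width: 0.696
grasp_force: 62.6
```

```bash
python3 -c "
from plan import *
plan([((653.6,105.8,160),177,0),((580,10,235),177,0),((492.2,-85.8,215),177,0),((492.2,-85.8,170),177,0)])"
```

```text
[-0.0015  0.0026 -0.9794] [ 0.0027  0.0015 -0.0009]
[ 0.4566 -0.6635 -0.5   ] [0. 0. 0.]
[ 0.5511 -0.6684  0.1333] [0. 0. 0.]
[0.  0.  0.3] [0. 0. 0.]
```

Emit:
jog_arm([
  [[0,0,-0.02,0,0,0,1],[0,0,-0.06,0,0,0,1],[0,0,-0.15,0,0,0,1],[0,0,-0.3,0,0,0,1],[0,0,-0.45,0,0,0,1],[0,0,-0.6,0,0,0,1],[0,0,-0.75,0,0,0,1],[0,0,-0.9,0,0,0,1],[0,0,-0.98,0,0,0,1],[0,0,-0.98,0,0,0,1]],
])

```text
time_s: 28.2
ee_pos: [655.2, 105.6, 162.2]
ee_rot: [0.003, 0.027, 1.0, 0.002]
ft_force: [1.0, 0.2, -0.3]
gripper_width: 0.695
grasp_force: 64.5
```

Held (the width is unchanged). I carry it over.

Emit:
jog_arm([
  [[0.03,-0.04,-0.1,0,0,0,1],[0.08,-0.12,-0.22,0,0,0,1],[0.15,-0.22,-0.35,0,0,0,1],[0.23,-0.33,-0.45,0,0,0,1],[0.31,-0.45,-0.5,0,0,0,1],[0.38,-0.56,-0.5,0,0,0,1],[0.44,-0.63,-0.5,0,0,0,1],[0.46,-0.66,-0.5,0,0,0,1],[0.46,-0.66,-0.5,0,0,0,1],[0.46,-0.66,-0.5,0,0,0,1]],
])

```text
time_s: 29.03
ee_pos: [578.7, 10.2, 232.7]
ee_rot: [-0.0, 0.027, 1.0, 0.002]
ft_force: [0.5, 0.7, -0.2]
gripper_width: 0.698
grasp_force: 64.6
```

Emit:
jog_arm([
  [[0.04,-0.05,0,0,0,0,1],[0.11,-0.14,0,0,0,0,1],[0.2,-0.25,0,0,0,0,1],[0.3,-0.37,0.02,0,0,0,1],[0.4,-0.49,0.06,0,0,0,1],[0.48,-0.59,0.1,0,0,0,1],[0.53,-0.65,0.15,0,0,0,1],[0.551,-0.668,0.2,0,0,0,1],[0.551,-0.668,0.22,0,0,0,1],[0.551,-0.668,0.22,0,0,0,1]],
])

```text
time_s: 29.87
ee_pos: [490.8, -85.2, 199.1]
ee_rot: [-0.001, 0.027, 1.0, 0.002]
ft_force: [-0.2, 0.1, -1.3]
gripper_width: 0.696
grasp_force: 64.6
```

```bash
python3 -c "
from plan import *
print(sense()['ft_force'])
plan([((492.2,-85.8,162),177,0)])"
```

```text
[-0.23302501  0.05944413 -1.30536298]
[-0.01   -0.0041  0.2472] [ 0.0033 -0.0011 -0.0012]
```

Emit:
jog_arm([
  [[-0.01,-0.004,0.06,0,0,0,1],[-0.01,-0.004,0.12,0,0,0,1],[-0.01,-0.004,0.18,0,0,0,1],[-0.01,-0.004,0.22,0,0,0,1],[-0.01,-0.004,0.25,0,0,0,1],[-0.01,-0.004,0.265,0,0,0,1],[-0.01,-0.004,0.27,0,0,0,1],[-0.01,-0.004,0.275,0,0,0,1],[-0.01,-0.004,0.275,0,0,0,1],[-0.01,-0.004,0.275,0,0,0,1]],
])

```text
time_s: 30.7
ee_pos: [492.8, -86.2, 159.2]
ee_rot: [0.001, 0.027, 1.0, 0.001]
ft_force: [-0.9, -0.8, 0.4]
gripper_width: 0.697
grasp_force: 64.6
```

Emit:
jog_arm([
  [[0,0,0.004,0,0,0,1],[0,0,0.008,0,0,0,1],[0,0,0.012,0,0,0,1],[0,0,0.014,0,0,0,1],[0,0,0.014,0,0,0,1],[0,0,0.014,0,0,0,1],[0,0,0.014,0,0,0,1],[0,0,0.014,0,0,0,1],[0,0,0.014,0,0,0,1],[0,0,0.014,0,0,0,1]],
])

```text
time_s: 31.53
ee_pos: [492.6, -86.1, 156.7]
ee_rot: [0.0, 0.027, 1.0, 0.001]
ft_force: [-0.1, 0.2, 0.3]
gripper_width: 0.695
grasp_force: 64.6
```

Emit:
jog_arm([
  [[0,0,0.004,0,0,0,1],[0,0,0.008,0,0,0,1],[0,0,0.01,0,0,0,1],[0,0,0.01,0,0,0,1],[0,0,0.01,0,0,0,1],[0,0,0.01,0,0,0,1],[0,0,0.01,0,0,0,1],[0,0,0.01,0,0,0,1],[0,0,0.01,0,0,0,1],[0,0,0.01,0,0,0,1]],
])

```text
time_s: 32.37
ee_pos: [492.5, -86.1, 155.2]
ee_rot: [0.0, 0.027, 1.0, 0.001]
ft_force: [0.5, -0.4, -1.1]
gripper_width: 0.697
grasp_force: 64.6
```

```bash
python3 -c "
from cell import sense
s=sense();print(s['ee_pos'],s['ft_force'],s['ft_torque'])"
```

```text
[492.54263286 -86.10599628 155.21172785] [ 0.45211753 -0.41428725 -1.13509433] [-0.03961614 -0.01346239 -0.01088605]
```

One more millimetre and a half.

Emit:
jog_arm([
  [[0,0,0.003,0,0,0,1],[0,0,0.006,0,0,0,1],[0,0,0.009,0,0,0,1],[0,0,0.01,0,0,0,1],[0,0,0.01,0,0,0,1],[0,0,0.01,0,0,0,1],[0,0,0.01,0,0,0,1],[0,0,0.01,0,0,0,1],[0,0,0.01,0,0,0,1],[0,0,0.01,0,0,0,1]],
])

```text
time_s: 33.2
ee_pos: [492.6, -86.1, 153.7]
ee_rot: [0.0, 0.027, 1.0, 0.001]
ft_force: [0.2, 0.2, -0.4]
gripper_width: 0.698
grasp_force: 64.6
```

Emit:
jog_arm([
  [[0,0,0.003,0,0,0,1],[0,0,0.006,0,0,0,1],[0,0,0.009,0,0,0,1],[0,0,0.01,0,0,0,1],[0,0,0.01,0,0,0,1],[0,0,0.01,0,0,0,1],[0,0,0.01,0,0,0,1],[0,0,0.01,0,0,0,1],[0,0,0.01,0,0,0,1],[0,0,0.01,0,0,0,1]],
])

```text
time_s: 34.03
ee_pos: [492.5, -86.1, 152.2]
ee_rot: [0.0, 0.027, 1.0, 0.001]
ft_force: [-0.1, 0.1, -0.4]
gripper_width: 0.695
grasp_force: 64.7
```

Emit:
jog_arm([
  [[0,0,0.003,0,0,0,1],[0,0,0.006,0,0,0,1],[0,0,0.009,0,0,0,1],[0,0,0.012,0,0,0,1],[0,0,0.013,0,0,0,1],[0,0,0.013,0,0,0,1],[0,0,0.013,0,0,0,1],[0,0,0.013,0,0,0,1],[0,0,0.013,0,0,0,1],[0,0,0.013,0,0,0,1]],
])

```text
time_s: 34.87
ee_pos: [492.2, -86.1, 151.0]
ee_rot: [0.0, 0.027, 1.0, 0.001]
ft_force: [-2.0, 0.7, 8.7]
gripper_width: 0.697
grasp_force: 65.5
```

Emit:
jog_arm([
  [[0,0,-0.004,0,0,0,1],[0,0,-0.004,0,0,0,-0.2],[0,0,-0.004,0,0,0,-0.45],[0,0,-0.004,0,0,0,-0.6],[0,0,-0.004,0,0,0,-0.8],[0,0,-0.004,0,0,0,-0.8],[0,0,-0.004,0,0,0,-0.8],[0,0,-0.004,0,0,0,-0.8],[0,0,-0.03,0,0,0,-0.8],[0,0,-0.08,0,0,0,-0.8]],
])

```text
time_s: 35.7
ee_pos: [491.8, -86.0, 161.8]
ee_rot: [-0.001, 0.027, 1.0, 0.002]
ft_force: [1.2, -0.3, -0.0]
gripper_width: 0.901
grasp_force: 0.0
```

Emit:
jog_arm([
  [[0,0,-0.1,0,0,0,-0.8],[0,0,-0.2,0,0,0,-0.8],[0,0,-0.4,0,0,0,-0.8],[0,0,-0.6,0,0,0,-0.8],[0,0,-0.7,0,0,0,-0.8],[0,0,-0.7,0,0,0,-0.8],[0,0,-0.7,0,0,0,-0.8],[0,0,-0.7,0,0,0,-0.8],[0,0,-0.7,0,0,0,-0.8],[0,0,-0.7,0,0,0,-0.8]],
])

```text
time_s: 36.53
ee_pos: [491.6, -86.2, 265.9]
ee_rot: [-0.001, 0.027, 1.0, 0.002]
ft_force: [0.2, -0.3, 0.2]
gripper_width: 0.899
grasp_force: 0.0
```

Run:
```python
from st import *
from cell import grab_frame
s=sense();print(s["time_s"],s["ee_pos"],s["ft_force"],s["gripper_width"])
f=grab_frame("wrist");old,_=load("w5")
q=[605.7,-92.8,-.0518]
c=proj(f,[492.3,-86,144],s);print("rosette pred",c)
g=cv2.GaussianBlur(f["frame"],(3,3),0)
e=cv2.Canny(g,40,100)
for v in range(max(0,int(c[1])-110),min(480,int(c[1])+110),8):print(v,"".join("#" if e[v:v+8,u:u+5].any() else "." for u in range(180,480,5)))
# compare bracket pose in side view before/after the rosette placing
a=load("p5")[0]["frame"];b=grab_frame("side");pickle.dump((b,s),open("p8.pkl","wb"))
d=cv2.absdiff(a,b["frame"]).max(2)>40
for v in range(200,320,6):print(v,"".join("#" if d[v:v+6,u:u+4].mean()>.3 else "." for u in range(240,400,4)))
```

```text
36.5333 [491.615926   -86.16933922 265.87849826] [ 0.19967734 -0.28535287  0.23596206] 0.8988460915691401
rosette pred [318.17517281 239.98167122]
129 ..####.......................................########.###...
137 ..########....................................#######.####..
145 ......#######################################..######.#####.
153 ..........###################################......##..#####
161 ..........######################.......#...##......##.######
169 ...........#.................#####..######.#.......#########
177 ...........#..........###.....#######.##.###.......########.
185 ...........#..........####...####.....#...##......######....
193 ...........#..........############....#...##...#######.#####
201 ...........#..........##.####..#####.##...##..#####.........
209 ...........#.......#######..#..#.#####....##..####..........
217 ...........#.....####.####..####...#########................
225 ...........##.####..###.##############.....#................
233 ............####.........###.#########.....#................
241 ............#..#####..#####..#########.
[... 1066 characters left out ...]
###.....####.............
230 .............####......####.............
236 .............####......###..............
242 .............####.......................
248 .............####.######....##..........
254 ..................######...###..........
260 ...............#########...###..........
266 ..................#######.....#.........
272 ..................#..#######.#........##
278 ..................##.....#####........##
284 ..........................##............
290 .................##.....................
296 .................##...............###...
302 ...................................#####
308 ........................................
314 ........................................
```

The wrist edges show the rosette (u 270–370, v 175–285) well inside the shelf outline (u 235–395, v 145–300). The arm is clear, so I hand in.

```bash
python3 -c "
from cell import *
print(close_job())"
```

```text
the job is handed in; nothing more can be done
None
```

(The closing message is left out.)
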